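# Brush out the tall printed beaker

## Task

Take the round brush out of its stand and brush out the inside of the tall straight beaker on the build plate: push the brush down to the bottom, draw it up until its tip is close to the rim, and push it down to the bottom a second time. Then hang the brush upright in its stand again. Do not knock over or shift the tall beaker or the short cup next to it.

Things in the scene. Friction and masses are not known exactly. Their poses are not given: they have to be found in the camera images.
- brush: Round brush, 190 mm, 0.12 kg, hanging head down in its stand. Origin: lower end of the head (tip); z up to the handle. From the tip: stiff head, dia 28, 0-50 mm (soft bristles to dia 42 give way); shaft, dia 10, to 115; flat disc, dia 76, 115-121, by which it hangs; wooden handle, dia 22, 121-190, grip it at about 155. Round: yaw means nothing.
- stand_hole (a point): Centre of the round hole, dia 50 mm, in the top plate of the fixed grey brush stand, at the plate's top face, 120 mm above the table; z up. Top plate 110 x 110 x 6 mm on two narrow side posts, open all round. When hung, the brush's disc lies flat on the plate and its tip is 115 mm below this point.
- beaker: Tall straight white printed beaker, open on top: outer dia 64, inner dia 56, 90 mm high, floor 5 mm thick, 0.22 kg, loose on the brown build plate (220 x 220 x 6 mm). Origin: centre of its underside; z up. A wide white bowl (dia 96, 38 mm high) also stands fixed on that plate. A failed print (60 mm high) and a scraper are farther out.
- short_cup: Bystander: short straight white printed cup, outer dia 64 mm like the beaker but only 45 mm high, loose on the same build plate; not to be shifted. Origin: centre of its underside; z up. The three prints swap places from run to run.
Things that resemble listed ones, but are neither listed nor needed, are in the scene too. Of the things that look like the part that bears stand_hole, take the one that is farthest to the robot's right at the start. What is shaped like the brush but red is not meant.

How it is judged:
On the way, in this order (a step that is already met when the one before it is completed fails the run):
1. the brush tip is down near the bottom of the tall beaker (within 20 mm of its floor) (z of brush in the frame of beaker below 0.025 m and horizontal distance between brush and beaker below 0.025 m), for 0.1 s.
2. the brush is drawn up until its tip is less than 30 mm below the rim, over the same beaker (z of brush in the frame of beaker above 0.06 m and horizontal distance between brush and beaker below 0.025 m), for 0.1 s.
3. the brush tip is down near the bottom a second time (within 20 mm of the floor) (all of step 1), for 0.1 s.
At the end, for the whole second after the job is handed in: The brush hangs at rest in its stand, within 10 degrees of upright, its tip within 22 mm of the hole's axis and 105 to 125 mm below the top plate (disc down on the plate); the tall beaker and the short cup stand upright, each within 30 mm of where it started (horizontal distance between brush and stand_hole below 0.022 m and z of brush in the frame of stand_hole between -0.125 and -0.105 m and angle between brush's own z axis and vertical below 0.17 rad and linear speed of brush below 0.03 m/s and angle between each of beaker, short_cup's own z axis and vertical below 0.1 rad and distance of each of beaker, short_cup from where it was at the start of the episode below 0.03 m); the robot touches nothing.
It fails at once if the tall beaker is knocked over (tipped more than 30 degrees) or shifted by more than 30 mm (angle between beaker's own z axis and vertical above 0.52 rad or distance of beaker from where it was at the start of the episode above 0.03 m).
It fails at once if the short cup is knocked over (tipped more than 30 degrees) or shifted by more than 30 mm (angle between short_cup's own z axis and vertical above 0.52 rad or distance of short_cup from where it was at the start of the episode above 0.03 m).
It also fails if it takes over 59 s, if anything falls off the work surface, if the arm or the gripper's body presses on something with over 40 N, if the wrist force passes 120 N, or if a joint passes its speed limit or range.

## Robot

A 6-joint arm with a two-finger parallel gripper is mounted at the origin on the work surface. World frame = base frame: x ahead of the robot, y to its left, z up, the work surface at z = 0. Lengths are in m, angles in rad, forces in N, time in s.
With the tool pointing down it reaches from about 0.375 to 0.9 m from the base axis. Payload 3.1 kg.
Tool frame: the origin (TCP) lies between the finger pads; the fingertips stand manip.nose_length ahead of it and the grasp point (between the pads) lies 5 mm behind it (manip.nose_length is the distance from the TCP to the fingertips, in m); z points along the fingers, y is the line along which they close (so a half turn about z gives the same grasp; the last joint's range is limited). The gripper opens to 85 mm and grips with 20 to 120 N. Pads are 22 mm wide; open, the fingers measure 114 mm over their backs; the gripper's body (76 mm by 85 mm) begins 54 mm behind the grasp point. The pads swing forward as they close: fully open they stand 13 mm farther back than shut.
Start: joints at [-1.431, 0.527, 1.433, -0, 1.181, -0.178], TCP at [0.196, -0.593, 0.245] pointing down, gripper open.
Joint ranges: [-3.08, 3.08], [-0.75, 2.2], [0.22, 2.44], [-1.43, 4.57], [0, 2.65], [-2.85, 2.85]. Speed limits (rad/s): [2.79, 2.79, 3.14, 3.14, 3.14, 3.14].

## Interface

Orientations are given as a unit quaternion [x, y, z, w].
In Python, from station import monitor, eyes, job, manip gives the robot as it stands.
- The arm moves only by the shell command python3 -m pendant 'ROWS' [FORCE]. ROWS is JSON, a list that holds one entry, the list of rows, each a list of 7 numbers: the shift along the tool's x, y, z as a fraction of full scale, then the turn, a rotation vector about the tool's x, y, z as a fraction of full scale, then the opening, from 0 (shut) to 1 (fully open). A call has 1 to 20 rows; each row shifts and turns the commanded pose from where the row before left it, along the tool's axes as they then stand; what a row does not reach is not made up. Full scale, the value 1, is 800 mm for a shift and 0.12 rad for a turn. A row lasts 1/10 s, in which the tool goes at most 50 mm and 8.59 degrees, less where a joint would pass 70% of its speed; a pose out of reach is approached as far as the arm can. A call with a number of a shift or a turn outside -1 to 1 is refused whole. A call with a gripper value outside its range is refused whole. The fingers move at their own pace and stop on an object; FORCE is the grip in N (left out, the last holds). Time passes only in rows, so rows that do not move let the fingers close. It gives the time, the measured TCP pose, the force, the opening and the grip force at its end, in the units of the state.
- monitor.sense(): the state, without advancing time (a new reading comes with each control period).
- eyes.snapshot(name): name is "scene" or "top" or "wrist"; returns a dict with "pixels" (384x512x3 uint8, red, green, blue), "depth" (384x512 float32, m along the optical axis (not along the pixel's ray), 0 where there is no reading), "intrinsics" (3x3 intrinsics, pixels), "eye" and "attitude" of the camera in the world. Camera axes: x right, y down, z forward; pixel columns grow to the right and rows downward; lengths in m; the calibration is good to about 2 mm. A picture is of the moment at which its call begins.
- job.sign_off(): hands the job in; it is judged then, once.
The state is a dict: "t": time; "q": joint angles; "qd": joint speeds; "tau": joint torques, N m; "tcp_pos": TCP position; "tool_rot": TCP orientation; "force": force on the tool from outside, world axes, zero at the start; "ft_torque": the same for the moment, N m; "finger_gap": opening from 0.0 (shut) to 1.0 (fully open); "gripper_force": force on a finger pad.
Only numpy, scipy, OpenCV 4.12 (cv2) and the standard library are available. Lean on these libraries where they do the work, as an engineer would, in place of code of your own. Each camera call takes 0.05 s, during which the arm holds its last target. There are 200 camera calls.

## Working session

There is one attempt and no reset: what is moved stays moved. The work goes in short steps, Python scripts to look and compute and a shell command to move; the robot and the scene stay as the last step left them, time stands still between calls to the robot, and variables do not carry over. Pictures are saved under pics/ and viewed, at most 10 in all, crops included, and the job is handed in when it is done.

```bash
mkdir -p pics
cat > h.py <<'E'
import numpy as np, cv2
from station import monitor, eyes, job, manip
def snap(n, save=None):
    s=eyes.snapshot(n)
    if save: cv2.imwrite('pics/'+save+'.png', cv2.cvtColor(np.asarray(s['pixels']),cv2.COLOR_RGB2BGR))
    np.savez('last_'+n, **{k:np.asarray(v) for k,v in s.items()})
    return s
from scipy.spatial.transform import Rotation as R
def att(s):
    a=np.asarray(s['attitude'],float)
    return R.from_quat(a).as_matrix() if a.size==4 else a.reshape(3,3)
def cloud(s):
    d=np.asarray(s['depth']);K=np.asarray(s['intrinsics'])
    v,u=np.mgrid[:d.shape[0],:d.shape[1]]
    P=np.stack([(u-K[0,2])/K[0,0]*d,(v-K[1,2])/K[1,1]*d,d],-1)
    return P@att(s).T+np.asarray(s['eye'])
def ray(s,u,v,z):
    K=np.asarray(s['intrinsics']); r=att(s)@np.array([(u-K[0,2])/K[0,0],(v-K[1,2])/K[1,1],1]); e=np.asarray(s['eye'])
    return e+r*(z-e[2])/r[2]
E
python3 - <<'E'
from h import *
for n in ('scene','top'):
    s=snap(n,n+'0'); print(n,s['eye'],s['attitude'],s['intrinsics'],(np.asarray(s['depth'])>0).mean())
m=monitor.sense(); print(m['t'],m['tcp_pos'],m['tool_rot'],m['finger_gap'],manip.nose_length)
a=cv2.imread('pics/scene0.png');b=cv2.imread('pics/top0.png')
E
```

```text
scene [ 0.56694381 -0.42877904  0.84610046] [ 0.96073328 -0.01116372  0.01080496 -0.27703825] [[365.42438218   0.         252.97532628]
 [  0.         365.42438218 188.23316924]
 [  0.           0.           1.        ]] 0.9957834879557291
top [0.41992897 0.04478465 0.94636348] [ 0.70459492 -0.70355469  0.07355044 -0.05609928] [[358.09185375   0.         257.06521308]
 [  0.         358.09185375 187.59490979]
 [  0.           0.           1.        ]] 0.9961039225260416
0.1 [ 0.19583867 -0.59286651  0.24442505] [ 9.87322413e-01  1.58724497e-01  1.47152505e-05 -9.93314060e-04] 0.9983596510218354 0.014
```

View pics/scene0.png

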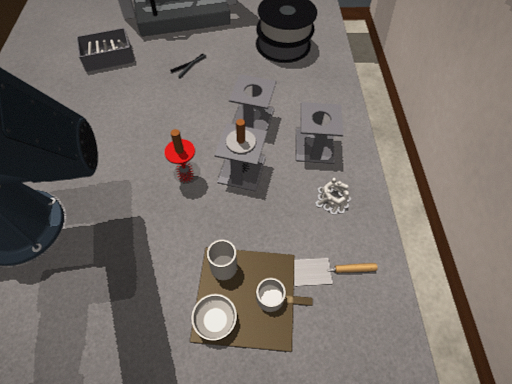

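View pics/top0.png

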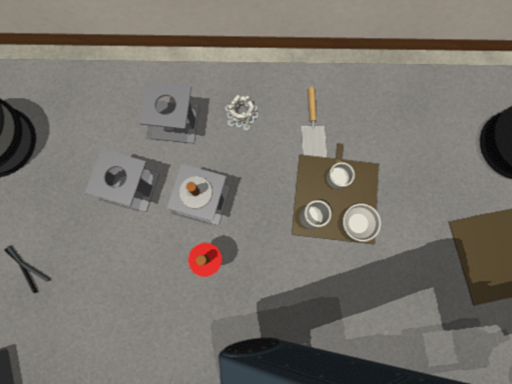

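The scene view shows the white-disc brush in its stand at (241,140), two empty stands at (254,90) and (321,118), and a red decoy at (179,150). The tall beaker is at (222,258), the cup at (271,294) and the bowl at (215,318). In the top view the brush is at (195,192), the beaker at (317,213) and the cup at (341,175).

Run:
```python
from h import *
S={n:dict(np.load(f'last_{n}.npz')) for n in('scene','top')}
def fit(P):
    p=P[:,:2].astype(np.float32); c,r=cv2.minEnclosingCircle(p); return np.round(c,4),round(r*1e3,1),np.round(np.median(P[:,2]),4),len(P)
rois={'scene':{'brush':(241,140,25),'bk':(222,258,22),'cup':(271,294,20),'st2':(254,92,25),'st3':(321,118,25)},
'top':{'brush':(195,192,35),'bk':(317,213,18),'cup':(341,175,18),'st2':(116,177,35),'st3':(165,104,35)}}
for n,s in S.items():
    C=cloud(s);px=s['pixels'].astype(int);v,u=np.mgrid[:384,:512]
    for k,(a,b,r) in rois[n].items():
        m=(abs(u-a)<r)&(abs(v-b)<r)&(s['depth']>0)
        P=C[m];c=px[m];z=P[:,2]
        if k=='brush':
            d=(c.min(1)>130)&(z>.1)&(z<.15); print(n,'disc',fit(P[d]))
            h=(z>.15); print(n,'handle',fit(P[h]),z[h].max()); hh=P[z>z.max()-.004]; print(n,'handle top',fit(hh))
        if k in('brush','st2','st3'):
            q=P[(abs(z-.12)<.004)&(c.min(1)<130)]; rc=cv2.minAreaRect(q[:,:2].astype(np.float32)); print(n,k,'plate',np.round(rc[0],4),np.round(rc[1],3),rc[2],np.median(q[:,2]))
        if k in('bk','cup'):
            t=.09+.006 if k=='bk' else .051
            q=P[abs(z-t)<.006]; print(n,k,'rim',fit(q),np.round((q.max(0)+q.min(0))/2,4),'floor',np.round(np.percentile(z,[1,99]),3))
```

```text
scene disc (array([0.5619, 0.1664]), 76.4, np.float64(0.121), 1087)
scene handle (array([0.5611, 0.166 ]), 11.8, np.float64(0.1834), 160) 0.19752333632035457
scene handle top (array([0.5609, 0.1668]), 11.0, np.float64(0.1959), 51)
scene brush plate [0.5682 0.1625] [0.113 0.1  ] 72.05011749267578 0.12014810709145313
scene bk rim (array([ 0.5157, -0.1227]), 32.0, np.float64(0.0957), 193) [ 0.5164 -0.1232  0.0948] floor [-0.002  0.098]
scene cup rim (array([ 0.6223, -0.1969]), 32.1, np.float64(0.0509), 196) [ 0.6223 -0.1973  0.0505] floor [0.004 0.053]
scene st2 plate [0.5971 0.3551] [0.116 0.11 ] 74.27101135253906 0.11973962721409159
scene st3 plate [0.7776 0.2469] [0.113 0.11 ] 84.31813049316406 0.12007738326527873
top disc (array([0.563 , 0.1653]), 76.0, np.float64(0.1217), 1912)
top handle (array([0.562 , 0.1663]), 11.0, np.float64(0.1957), 123) 0.19884031920726852
top handle top (array([0.5622, 0.1665]), 10.8, np.float64(0.197), 74)
top brush plate [0.5666 0.1387] [0.061 0.09 ] 74.69879913330078 0.12066979600544037
top bk rim (array([ 0.5168, -0.1221]), 32.0, np.float64(0.0962), 153) [ 0.5168 -0.1221  0.0954] floor [0.003 0.098]
top cup rim (array([ 0.6222, -0.1971]), 32.6, np.float64(0.0508), 132) [ 0.6229 -0.1969  0.051 ] floor [-0.     0.053]
top st2 plate [0.5952 0.3418] [0.084 0.11 ] 73.71855926513672 0.12030747569456612
top st3 plate [0.7791 0.2459] [0.109 0.112] 84.60223388671875 0.12053256229840686
```

```bash
cat >> h.py <<'E'
def go(*t):
    m=monitor.sense(); r=R.from_quat(m['tool_rot']); d=r.inv().apply(np.array(t)-m['tcp_pos'])
    print('t',m['t'],'tcp',np.round(m['tcp_pos'],4),'gap',m['finger_gap'],'tool delta mm',np.round(d*1e3,1),'total fs',np.round(d/.8,4),'z axis',np.round(r.as_matrix()[:,2],4),'F',np.round(m['force'],1))
E
python3 - <<'E'
from h import *
for n,(a,b,r) in {'scene':(241,146,40),'top':(195,192,45)}.items():
    s=dict(np.load(f'last_{n}.npz'));C=cloud(s);v,u=np.mgrid[:384,:512]
    px=s['pixels'].astype(int); sat=px.max(-1)-px.min(-1)
    m=(abs(u-a)<r)&(abs(v-b)<r)&(abs(C[...,2]-.12)<.005)&(sat<25)
    n_,l,st,ce=cv2.connectedComponentsWithStats(m.astype(np.uint8)); i=1+st[1:,4].argmax()
    q=C[l==i]; rc=cv2.minAreaRect(q[:,:2].astype(np.float32)); print(n,'plate',np.round(rc[0],4),np.round(rc[1],3),rc[2])
    w=(abs(u-a)<r)&(abs(v-b)<r)&(px.min(-1)>150)&(C[...,2]>.115)&(C[...,2]<.135); q=C[w]
    print('disc',cv2.minEnclosingCircle(q[:,:2].astype(np.float32)),np.median(q[:,2]),np.bincount(px[l==i].min(-1)//10))
go(.5615,.1665,.245)
E
```

```text
scene plate [0.5622 0.1651] [0.114 0.11 ] 74.30219268798828
disc ((0.5606279373168945, 0.17050792276859283), 0.04152626916766167) 0.12711240365669269 [  0   0   1   6  24  16  19  11  17  15  18  35  25 342 392  12   5   2]
top plate [0.5636 0.1648] [0.11  0.111] 74.31372833251953
disc ((0.5503293871879578, 0.16741380095481873), 0.0664810761809349) 0.12380662333581294 [  0   0   0   0   0   0   0   1   6   6   6  17  34  57 646 600  17   0
   1]
t 0.1 tcp [ 0.1958 -0.5929  0.2444] gap 0.9983596510218354 tool delta mm [ 585.2 -606.5    0.8] total fs [ 0.7316 -0.7581  0.001 ] z axis [-3.e-04  2.e-03 -1.e+00] F [-1.2 -0.1 -0.1]
```

```bash
python3 -m pendant '[[[0.02,-0.02,0,0,0,0,1],[0.036,-0.0375,0,0,0,0,1],[0.036,-0.0375,0,0,0,0,1],[0.036,-0.0375,0,0,0,0,1],[0.036,-0.0375,0,0,0,0,1],[0.036,-0.0375,0,0,0,0,1],[0.036,-0.0375,0,0,0,0,1],[0.036,-0.0375,0,0,0,0,1],[0.036,-0.0375,0,0,0,0,1],[0.036,-0.0375,0,0,0,0,1],[0.036,-0.0375,0,0,0,0,1],[0.036,-0.0375,0,0,0,0,1],[0.036,-0.0375,0,0,0,0,1],[0.036,-0.0375,0,0,0,0,1],[0.036,-0.0375,0,0,0,0,1],[0.036,-0.0375,0,0,0,0,1],[0.036,-0.0375,0,0,0,0,1],[0.036,-0.0375,0,0,0,0,1],[0.036,-0.0375,0,0,0,0,1],[0.036,-0.0375,0,0,0,0,1]]]' 60
python3 -c "
from h import *
snap('wrist','w1'); go(.5615,.1665,.245)"
```

```text
t: 2.1
tcp_pos: [0.5472, 0.1413, 0.2449]
tool_rot: [0.987, 0.159, -0.0, 0.0]
force: [1.6, -1.3, -0.1]
finger_gap: 1.001
gripper_force: 0.0
t 2.15 tcp [0.5504 0.1466 0.2453] gap 1.0000226085893107 tool delta mm [ 16.8 -15.4   0.5] total fs [ 0.021  -0.0193  0.0006] z axis [ 0.0047  0.0049 -1.    ] F [2.9 2.1 1.6]
```

View pics/w1.png

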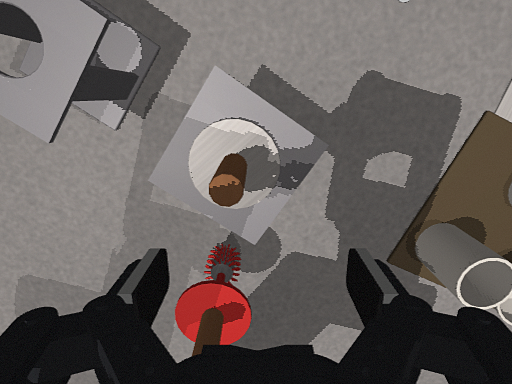

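The wrist view shows the brush handle at (230,180) on its white disc, and the red decoy at (213,312), near where the fingers come down. I'll measure the decoy before going down.

```bash
python3 -c "
from h import *
for n in('scene','top'):
    s=dict(np.load(f'last_{n}.npz'));C=cloud(s);p=s['pixels'].astype(int)
    m=(p[...,0]>150)&(p[...,1]<60)&(p[...,2]<60)&(C[...,2]>.08);q=C[m];print(n,cv2.minEnclosingCircle(q[:,:2].astype(np.float32)),np.median(q,0))
s=snap('wrist');C=cloud(s);p=s['pixels'].astype(int)
m=(C[...,2]>.185)&(C[...,2]<.205)&(p[...,0]-p[...,2]>20);m[:120]=0;m[260:]=0;q=C[m];print(cv2.minEnclosingCircle(q[:,:2].astype(np.float32)),np.median(q,0))
go(.5615,.1665,.245)"
```

```text
scene ((0.488593190908432, -0.12464574724435806), 0.314163476228714) [0.40736624 0.1370261  0.12095136]
top ((0.4134550094604492, 0.11121951043605804), 0.06684955209493637) [0.40688401 0.14237501 0.12163089]
((0.5629451870918274, 0.16606247425079346), 0.010896621271967888) [0.56457613 0.16619618 0.19599047]
t 2.2 tcp [0.5488 0.1436 0.2451] gap 1.0013577480107725 tool delta mm [ 19.3 -17.6   0.1] total fs [ 0.0241 -0.0221  0.0002] z axis [ 0.0023  0.0017 -1.    ] F [ 0.5 -0.4  0. ]
```

```bash
python3 -m pendant '[[[0.0275,-0.0255,0,0,0,0,1],[0,0,0,0,0,0,1],[0,0,0,0,0,0,1],[0,0,0.0275,0,0,0,1],[0,0,0.03,0,0,0,1],[0,0,0.03,0,0,0,1],[0,0,0.025,0,0,0,1],[0,0,0,0,0,0,1],[0,0,0,0,0,0,1]]]' 60
python3 -c "
from h import *
go(.562,.166,.155)"
```

```text
t: 3.1
tcp_pos: [0.5612, 0.1648, 0.1554]
tool_rot: [0.987, 0.158, -0.001, 0.0]
force: [0.1, -0.2, -0.2]
finger_gap: 0.999
gripper_force: 0.0
t 3.1 tcp [0.5612 0.1648 0.1554] gap 0.9988908229077206 tool delta mm [ 1.1 -0.9  0.4] total fs [ 0.0014 -0.0011  0.0005] z axis [-1.1e-03 -3.0e-04 -1.0e+00] F [ 0.1 -0.2 -0.2]
```

```bash
python3 -m pendant '[[[0.0014,-0.0011,0,0,0,0,0],[0,0,0,0,0,0,0],[0,0,0,0,0,0,0],[0,0,0,0,0,0,0],[0,0,0,0,0,0,0],[0,0,0,0,0,0,0],[0,0,0,0,0,0,0],[0,0,0,0,0,0,0]]]' 60
python3 -c "
from h import *
go(.562,.166,.155)"
```

```text
t: 3.9
tcp_pos: [0.5628, 0.1671, 0.156]
tool_rot: [0.987, 0.159, 0.001, 0.0]
force: [-0.3, 0.4, 5.1]
finger_gap: 0.245
gripper_force: 58.5
t 3.9 tcp [0.5628 0.1671 0.156 ] gap 0.2447010871027559 tool delta mm [-1.1  0.7  1. ] total fs [-0.0014  0.0009  0.0012] z axis [ 1.3e-03  1.0e-04 -1.0e+00] F [-0.3  0.4  5.1]
```

```bash
python3 -m pendant '[[[0,0,-0.01,0,0,0,0],[0,0,-0.03,0,0,0,0],[0,0,-0.035,0,0,0,0],[0,0,-0.035,0,0,0,0],[0,0,-0.035,0,0,0,0],[0,0,-0.03,0,0,0,0],[0,0,0,0,0,0,0],[0,0,0,0,0,0,0],[0,0,0,0,0,0,0]]]' 60
python3 -c "
from h import *
go(.562,.166,.296)
s=snap('scene'); im=cv2.cvtColor(s['pixels'],cv2.COLOR_RGB2BGR)[40:220,120:360]; cv2.imwrite('pics/lift.png',cv2.resize(im,None,fx=3,fy=3))
snap('top')
go(.5165,-.1225,.296)"
```

```text
t: 4.8
tcp_pos: [0.5611, 0.1669, 0.2936]
tool_rot: [0.987, 0.159, -0.002, -0.0]
force: [-0.4, -0.6, -1.1]
finger_gap: 0.243
gripper_force: 58.6
t 4.8 tcp [0.5611 0.1669 0.2936] gap 0.24296244381358037 tool delta mm [ 0.5  1.1 -2.4] total fs [ 0.0007  0.0014 -0.003 ] z axis [-3.7e-03 -3.0e-04 -1.0e+00] F [-0.4 -0.6 -1.1]
t 4.9 tcp [0.5614 0.1668 0.2935] gap 0.24307585821011693 tool delta mm [-133.3  260.7   -2.3] total fs [-0.1666  0.3259 -0.0028] z axis [-3.8e-03 -3.0e-04 -1.0e+00] F [ 0.5  0.4 -0.8]
```

View pics/lift.png

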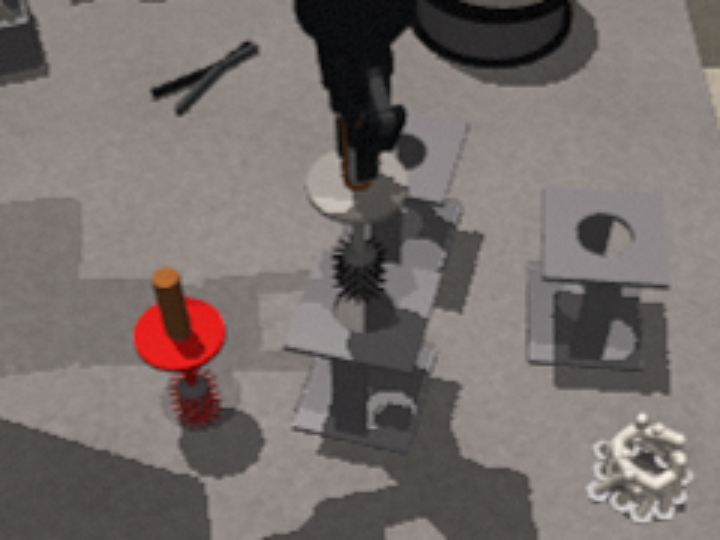

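The brush is out and hanging straight below the gripper (head at about (358,265) in the crop), clear of the stand. Next I move it over the beaker.

```bash
python3 -m pendant '[[[-0.008,0.015,0,0,0,0,0],[-0.016,0.03,0,0,0,0,0],[-0.02,0.04,0,0,0,0,0],[-0.02,0.04,0,0,0,0,0],[-0.02,0.04,0,0,0,0,0],[-0.02,0.04,0,0,0,0,0],[-0.02,0.04,0,0,0,0,0],[-0.02,0.04,0,0,0,0,0],[-0.016,0.03,0,0,0,0,0],[-0.008,0.011,0,0,0,0,0],[0,0,0,0,0,0,0],[0,0,0,0,0,0,0],[0,0,0,0,0,0,0],[0,0,0,0,0,0,0]]]' 60
python3 - <<'E'
from h import *
go(.5165,-.1225,.296)
s=snap('scene','sc2');C=cloud(s);p=s['pixels'].astype(int)
m=(abs(C[...,0]-.5165)<.035)&(abs(C[...,1]+.1225)<.035)
for a,b in((.10,.15),(.15,.20),(.20,.25)):
    k=m&(C[...,2]>a+.004)&(C[...,2]<b); q=C[k]; print(a,len(q),np.round([q.min(0),q.max(0),np.median(q,0)],3) if len(q) else '')
go(.5165,-.1225,.296)
E
```

```text
t: 6.3
tcp_pos: [0.5166, -0.1216, 0.2953]
tool_rot: [0.987, 0.16, -0.0, -0.0]
force: [-0.8, 0.1, -0.9]
finger_gap: 0.245
gripper_force: 58.7
t 6.3 tcp [ 0.5166 -0.1216  0.2953] gap 0.2451585435847537 tool delta mm [-0.4  0.8 -0.7] total fs [-0.0004  0.0011 -0.0009] z axis [-1.e-04  3.e-04 -1.e+00] F [-0.8  0.1 -0.9]
0.1 0 
0.15 264 [[ 0.494 -0.143  0.154]
 [ 0.537 -0.107  0.194]
 [ 0.518 -0.133  0.179]]
0.2 0 
t 6.35 tcp [ 0.5166 -0.1217  0.2953] gap 0.2385897433265426 tool delta mm [-0.4  0.8 -0.7] total fs [-0.0005  0.0009 -0.0009] z axis [-0.e+00  2.e-04 -1.e+00] F [-0.2  0.1 -0.8]
```

View pics/sc2.png

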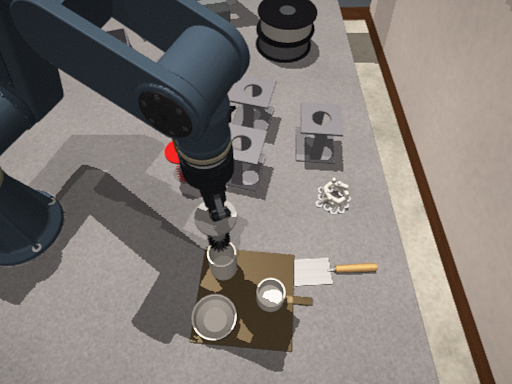

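The brush head is centred above the beaker at (218,240) and hangs vertically. I push it down.

```bash
python3 -m pendant '[[[0,0.001,0.01,0,0,0,0],[0,0,0.02,0,0,0,0],[0,0,0.02,0,0,0,0],[0,0,0.02,0,0,0,0],[0,0,0.02,0,0,0,0],[0,0,0.02,0,0,0,0],[0,0,0.02,0,0,0,0],[0,0,0.015,0,0,0,0],[0,0,0.01,0,0,0,0],[0,0,0,0,0,0,0],[0,0,0,0,0,0,0],[0,0,0,0,0,0,0],[0,0,0,0,0,0,0]]]' 60
python3 -c "
from h import *
go(.5165,-.1225,.1715)"
```

```text
t: 7.65
tcp_pos: [0.5172, -0.1238, 0.172]
tool_rot: [0.987, 0.159, 0.001, 0.0]
force: [-1.4, -0.0, -0.7]
finger_gap: 0.244
gripper_force: 58.8
t 7.65 tcp [ 0.5172 -0.1238  0.172 ] gap 0.24429605353815864 tool delta mm [-0.2 -1.4  0.5] total fs [-0.0003 -0.0018  0.0007] z axis [ 1.5e-03 -7.0e-04 -1.0e+00] F [-1.4 -0.  -0.7]
```

```bash
cat > disc.py <<'E'
from h import *
s=snap('scene');C=cloud(s);p=s['pixels'].astype(int);t=monitor.sense()['tcp_pos']
m=(np.hypot(C[...,0]-t[0],C[...,1]-t[1])<.042)&(p.min(-1)>60)&(abs(C[...,2]-t[2]+.03)<.02)&(p.max(-1)-p.min(-1)<25)
q=C[m];print('disc z',np.percentile(q[:,2],[10,50,90]),len(q),'tcp',t,'tip',np.median(q[:,2])-.121)
E
python3 disc.py
python3 -m pendant '[[[0,0,-0.01,0,0,0,0],[0,0,-0.02,0,0,0,0],[0,0,-0.02,0,0,0,0],[0,0,-0.015,0,0,0,0],[0,0,-0.01,0,0,0,0],[0,0,0,0,0,0,0],[0,0,0,0,0,0,0],[0,0,0,0,0,0,0]]]' 60
python3 disc.py
```

```text
disc z [0.14174471 0.14339687 0.14489297] 578 tcp [ 0.51706789 -0.12371869  0.17195631] tip 0.02239686775013222
t: 8.5
tcp_pos: [0.5162, -0.1233, 0.2306]
tool_rot: [0.987, 0.159, -0.001, -0.0]
force: [0.2, 0.0, -0.8]
finger_gap: 0.241
gripper_force: 58.8
disc z [0.2003188  0.20195306 0.20338733] 692 tcp [ 0.51624591 -0.12337015  0.23059271] tip 0.08095306340113884
```

Step 1 put the tip at z 0.022 and step 2 at z 0.081. Now the second stroke, then back up.

```bash
python3 -m pendant '[[[0,0,0.01,0,0,0,0],[0,0,0.02,0,0,0,0],[0,0,0.02,0,0,0,0],[0,0,0.016,0,0,0,0],[0,0,0.01,0,0,0,0],[0,0,0,0,0,0,0],[0,0,0,0,0,0,0],[0,0,0,0,0,0,0],[0,0,0,0,0,0,0]]]' 60
python3 disc.py
python3 -m pendant '[[[0,0,-0.01,0,0,0,0],[0,0,-0.02,0,0,0,0],[0,0,-0.03,0,0,0,0],[0,0,-0.035,0,0,0,0],[0,0,-0.03,0,0,0,0],[0,0,-0.02,0,0,0,0],[0,0,-0.01,0,0,0,0],[0,0,0,0,0,0,0],[0,0,0,0,0,0,0],[0,0,0,0,0,0,0]]]' 60
python3 - <<'E'
from h import *
go(.563,.165,.296)
s=snap('scene');C=cloud(s);v,u=np.mgrid[:384,:512];p=s['pixels'].astype(int)
# hole rim: ring of plate-free pixels inside plate region
m=(np.hypot(C[...,0]-.563,C[...,1]-.165)<.1)&(abs(C[...,2]-.12)<.006)&(p.max(-1)-p.min(-1)<25)
m=m.astype(np.uint8); cs,hi=cv2.findContours(m,cv2.RETR_CCOMP,cv2.CHAIN_APPROX_NONE)
for c,h in zip(cs,hi[0]):
    if h[3]>=0 and len(c)>20:
        w=np.array([ray(s,*x[0],.12)[:2] for x in c],np.float32); print('hole',cv2.minEnclosingCircle(w),(w.max(0)+w.min(0))/2,len(c))
go(.563,.165,.296)
E
```

```text
t: 9.45
tcp_pos: [0.5172, -0.1238, 0.1712]
tool_rot: [0.987, 0.159, 0.001, 0.0]
force: [-0.8, 0.2, -1.7]
finger_gap: 0.24
gripper_force: 58.8
disc z [0.14046325 0.14241103 0.14407649] 576 tcp [ 0.51708286 -0.12374229  0.17112579] tip 0.021411034075179913
t: 10.5
tcp_pos: [0.516, -0.1233, 0.2934]
tool_rot: [0.987, 0.159, -0.001, -0.001]
force: [-0.5, 0.5, -1.6]
finger_gap: 0.24
gripper_force: 58.8
t 10.5 tcp [ 0.516  -0.1233  0.2934] gap 0.24002202200179393 tool delta mm [ 134.9 -259.    -2.4] total fs [ 0.1687 -0.3238 -0.003 ] z axis [-0.0023  0.0011 -1.    ] F [-0.5  0.5 -1.6]
t 10.55 tcp [ 0.5161 -0.1233  0.2934] gap 0.24424226974514832 tool delta mm [ 134.9 -259.1   -2.4] total fs [ 0.1686 -0.3238 -0.003 ] z axis [-0.0023  0.0011 -1.    ] F [-0.3 -0.3 -1. ]
```

```bash
python3 -m pendant '[[[0.008,-0.015,-0.003,0,0,0,0],[0.016,-0.03,0,0,0,0,0],[0.02,-0.04,0,0,0,0,0],[0.02,-0.04,0,0,0,0,0],[0.021,-0.04,0,0,0,0,0],[0.021,-0.04,0,0,0,0,0],[0.021,-0.04,0,0,0,0,0],[0.02,-0.04,0,0,0,0,0],[0.0145,-0.026,0,0,0,0,0],[0.007,-0.013,0,0,0,0,0],[0,0,0,0,0,0,0],[0,0,0,0,0,0,0],[0,0,0,0,0,0,0],[0,0,0,0,0,0,0]]]' 60
python3 disc.py
python3 - <<'E'
from h import *
s=dict(np.load('last_scene.npz'));C=cloud(s)
m=(np.hypot(C[...,0]-.563,C[...,1]-.165)<.035)&(C[...,2]>.14)&(C[...,2]<.19)
q=C[m];print(len(q),np.round([q.min(0),q.max(0),np.median(q,0)],3))
im=cv2.cvtColor(s['pixels'],cv2.COLOR_RGB2BGR)[60:210,150:350]; cv2.imwrite('pics/overhole.png',cv2.resize(im,None,fx=3,fy=3))
go(.563,.165,.296)
E
```

```text
t: 11.95
tcp_pos: [0.5635, 0.1636, 0.2969]
tool_rot: [0.987, 0.158, -0.0, 0.0]
force: [1.1, 1.0, -1.2]
finger_gap: 0.244
gripper_force: 58.8
disc z [0.26644531 0.26803403 0.26927448] 542 tcp [0.56349399 0.16368054 0.2969692 ] tip 0.14703403276445276
173 [[0.54  0.141 0.152]
 [0.583 0.18  0.19 ]
 [0.562 0.152 0.173]]
t 12.0 tcp [0.5635 0.1637 0.297 ] gap 0.24137078015576158 tool delta mm [-0.1 -1.4  1. ] total fs [-0.0001 -0.0018  0.0012] z axis [-1.e-04 -2.e-04 -1.e+00] F [ 0.1  0.1 -0.9]
```

View pics/overhole.png

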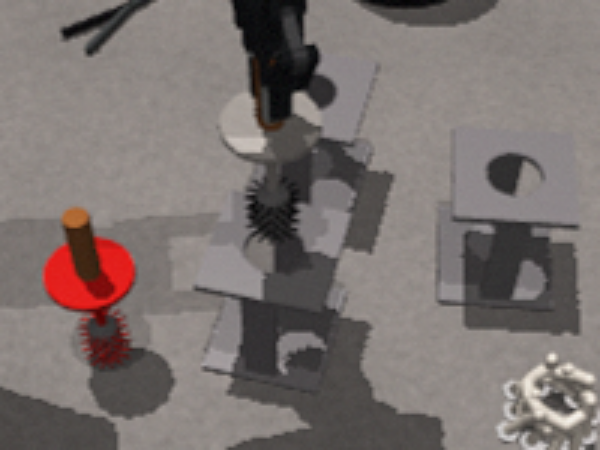

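The head at (275,205) in the crop is just above its hole, and the measured offset is 3 mm at most. I lower it in two stages.

```bash
python3 -m pendant '[[[0.0005,-0.002,0.01,0,0,0,0],[0,0,0.015,0,0,0,0],[0,0,0.015,0,0,0,0],[0,0,0.015,0,0,0,0],[0,0,0.015,0,0,0,0],[0,0,0.01,0,0,0,0],[0,0,0,0,0,0,0],[0,0,0,0,0,0,0]]]' 60; python3 disc.py
```

```text
t: 12.8
tcp_pos: [0.5635, 0.1665, 0.2328]
tool_rot: [0.987, 0.159, -0.0, -0.0]
force: [-0.4, 1.2, -0.5]
finger_gap: 0.242
gripper_force: 58.8
disc z [0.20193432 0.20378491 0.20535141] 485 tcp [0.56379448 0.16654895 0.23321333] tip 0.08278490888995915
```

```bash
python3 -m pendant '[[[0,0,0.01,0,0,0,0],[0,0,0.02,0,0,0,0],[0,0,0.02,0,0,0,0],[0,0,0.02,0,0,0,0],[0,0,0.015,0,0,0,0],[0,0,0.008,0,0,0,0],[0,0,0.002,0,0,0,0],[0,0,0,0,0,0,0],[0,0,0,0,0,0,0],[0,0,0,0,0,0,0]]]' 60; python3 disc.py
```

```text
t: 13.85
tcp_pos: [0.5638, 0.1666, 0.1576]
tool_rot: [0.987, 0.159, 0.001, 0.0]
force: [-0.1, 0.6, -1.1]
finger_gap: 0.241
gripper_force: 58.8
disc z [0.12059738 0.1282165  0.13035586] 492 tcp [0.56377459 0.16651467 0.15757125] tip 0.007216501843599454
```

```bash
python3 -m pendant '[[[0,0,0.002,0,0,0,0],[0,0,0,0,0,0,0],[0,0,0,0,0,0,0.3],[0,0,0,0,0,0,0.5],[0,0,0,0,0,0,0.8],[0,0,0,0,0,0,1],[0,0,0,0,0,0,1],[0,0,0,0,0,0,1],[0,0,0,0,0,0,1],[0,0,0,0,0,0,1]]]' 60
python3 -m pendant '[[[0,0,-0.01,0,0,0,1],[0,0,-0.03,0,0,0,1],[0,0,-0.03,0,0,0,1],[0,0,-0.03,0,0,0,1],[0,0,-0.03,0,0,0,1],[0,0,-0.02,0,0,0,1],[-0.03,0.03,0,0,0,0,1],[-0.04,0.04,0,0,0,0,1],[-0.04,0.04,0,0,0,0,1],[-0.04,0.04,0,0,0,0,1],[0,0,0,0,0,0,1],[0,0,0,0,0,0,1],[0,0,0,0,0,0,1],[0,0,0,0,0,0,1]]]' 60
python3 - <<'E'
from h import *
for n in('scene','top'):
    s=snap(n,n+'end');C=cloud(s)
    r=np.hypot(C[...,0]-.563,C[...,1]-.166);q=C[(r<.03)&(C[...,2]>.19)&(C[...,2]<.2)]
    print(n,'handle top',len(q) and np.median(q,0))
    d=C[(r<.036)&(C[...,2]>.12)&(C[...,2]<.135)]; print('disc z',np.percentile(d[:,2],[5,50,95]))
    for k,c,z in(('bk',(.5165,-.1225),.096),('cup',(.6223,-.197),.051)):
        q=C[(np.hypot(C[...,0]-c[0],C[...,1]-c[1])<.045)&(abs(C[...,2]-z)<.006)]
        if len(q)>20: print(k,cv2.minEnclosingCircle(q[:,:2].astype(np.float32)))
E
```

```text
t: 14.9
tcp_pos: [0.5634, 0.1665, 0.1553]
tool_rot: [0.987, 0.159, -0.0, -0.0]
force: [0.2, -0.1, -0.0]
finger_gap: 0.999
gripper_force: 0.0
t: 16.3
tcp_pos: [0.4877, 0.0159, 0.2755]
tool_rot: [0.987, 0.16, 0.0, -0.0]
force: [0.1, 0.4, -0.5]
finger_gap: 1.002
gripper_force: 0.0
scene handle top [0.56195665 0.16335726 0.19573198]
disc z [0.12507192 0.1272081  0.12979804]
bk ((0.5157670974731445, -0.12233078479766846), 0.032078664749860764)
cup ((0.6221099495887756, -0.19708245992660522), 0.031956758350133896)
top handle top [0.56218987 0.16614712 0.19672223]
disc z [0.12532562 0.12775231 0.13026268]
cup ((0.6230607032775879, -0.1972530037164688), 0.03203226625919342)
```

View pics/sceneend.png

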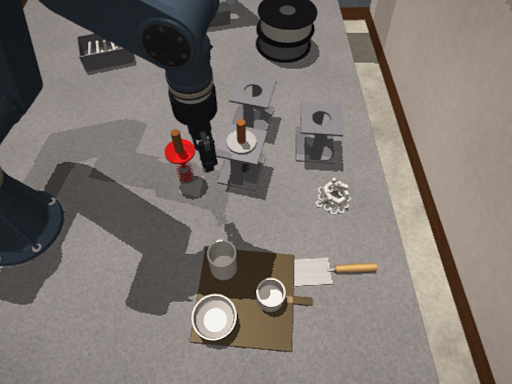

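The brush hangs upright at (241,140), the beaker at (222,258) and the cup at (271,294) have not moved, and the gripper is clear.

```bash
python3 -c "
from h import *
print(job.sign_off())"
```

```text
the job is handed in; nothing more can be done
None
```

The job is handed in: the beaker was brushed down, up and down again, the brush hangs upright in its stand, and the beaker and short cup measured within about 1 mm of where they started; no verdict came back.

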